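Start a pack test and hold the test bar

TASK

Run a test on the battery pack lying in the tester's cradle: first push down the raised end of the rocker so the tester is switched fully on, then push the square latch button all the way down so that it stays down, and last press the long test bar down and keep it pressed, finishing while you are still holding it down with the fingertips. Do it in that order, leave the round mushroom stop button alone, and do not move or lift the pack or the things standing around.

Things in the scene. Friction and masses are not known exactly. Their poses are not given: they have to be found in the camera images.
- tester: Fixed low console, 120 (x) x 310 (y) x 45 high mm, grey case with a dark top plate; origin at the centre of its underside on the bench, x to its far side, y to its left, z up. On its right (-y) is a cradle with the battery pack. Four black plates (84 x 64 x 4 mm, 72 mm apart along y) on its top bear the controls, in an order that changes; all face as the console does. All controls are the same whitish metal.
- rocker_press (a point): The spot to press on the rocker, on its upper face; moves with the rocker. The rocker is a see-saw paddle 64 mm long (along the console's x) and 32 mm wide with a shallow V top. When off, its near half (-x) is level, 63 mm above the bench, and its far half (+x) slopes up at 0.4 rad; this spot lies on the far half, 22 mm from the pivot line (20 mm in +x of it), 72 mm above the bench when off and 63 mm when on. Its z axis is upright when off.
- rocker (a joint): Rocker angle, rad: about 0 = off (far end raised), 0.4 = fully on (far half level, near half raised). Stays where it is left; needs about 3 N at the press spot.
- latch_top (a point): Centre of the top face of the square latch button, a 28 x 28 mm metal plunger whose top is 68 mm above the bench when up and 58 mm when fully down (the black collar round it, 38 mm square outside, is 53 mm above the bench). z up, moves with the button.
- latch (a joint): Latch button travel, m: about 0 = up, 0.010 = fully down. Has no spring: stays where it is pushed; needs about 4 N.
- bar_top (a point): Centre of the top face of the long test bar, a metal key 22 mm (x) x 52 mm (y), top 65 mm above the bench when up and 57 mm when fully down (the black collar under it is 53 mm above the bench). z up, moves with the bar.
- bar (a joint): Test bar travel, m: 0 = up, 0.008 = fully down. Springs back when let go; 2 N starts it, about 5.2 N holds it fully down.
- stop_top (a point): Top centre of the round mushroom stop button, 38 mm across, top 71 mm above the bench. Not to be pressed; z up.
- stop (a joint): Stop button travel, m: 0 = up, 0.006 = fully down, spring return.
- pack: Loose battery pack, 235 x 72 x 92 mm, 2.1 kg, lying in the cradle along the console's x, its centre about 205 mm to the right (-y) of the console's centre; origin at the centre of its underside. Bystander.
- cell: Loose grey battery cell standing upright, 32 mm across, 72 mm high, on the near side of the console; origin at the centre of its underside. Bystander.
- spool: Loose spool of solder standing on end, 56 mm across, 38 mm high, on the far side of the console; origin at the centre of its underside. Bystander.
- tin: Loose round flux tin, 51 mm across, 21 mm high, on the far side of the console; origin at the centre of its underside. Bystander.
- pen: Loose black marker lying on the bench, 130 x 16 x 18 mm (long along its x), on the near side of the console; origin at the centre of its underside. Bystander.

How it is judged (in metres and radians):
On the way, in this order (a step that is already met when the one before it is completed fails the run):
1. the rocker is fully on (value of joint rocker above 0.34 rad), for 0.1 s.
2. the latch button is fully down (value of joint rocker above 0.34 rad and value of joint latch above 0.008 m), for 0.1 s.
3. the fingertips hold the test bar down (all of step 2 and value of joint bar above 0.0055 m and contact force between the fingers and bar above 1 N), for 0.3 s.
At the end, for the whole second after the job is handed in: The rocker is on (at least 0.34 of 0.4 rad), the latch button is down (at least 8 of 10 mm), the fingertips still hold the test bar down (at least 5.5 of 8 mm, with more than 1 N), the stop button is up, and pack, cell, spool, tin and marker lie within 15 mm of where they were (all of step 3 and value of joint stop below 0.001 m and distance of each of pack, cell, spool, tin, pen from where it was at the start of the episode below 0.015 m); the arm keeps its last pose, push and grip.
It fails at once if the latch button is pushed (past half-way) while the tester is off (value of joint latch above 0.005 m and value of joint rocker below 0.3 rad).
It fails at once if the test bar is pressed (past 3 mm) before the rocker is on and the latch is down (value of joint bar above 0.003 m and (value of joint rocker below 0.3 rad or value of joint latch below 0.007 m)).
It fails at once if the mushroom stop button is pressed (past 2 mm) (value of joint stop above 0.002 m).
It fails at once if the pack, cell, spool, tin or marker is moved or lifted (more than 15 mm) (distance of any of pack, cell, spool, tin, pen from where it was at the start of the episode above 0.015 m).
It also fails if it takes over 38 s, if anything falls off the work surface, if the arm or the gripper's body presses on something with over 40 N, if the wrist force passes 120 N, or if a joint passes its speed limit or range.

ROBOT

A 7-joint arm with a two-finger parallel gripper is mounted at the origin on a cart in front of the work surface, level with it; the furniture and walls round the work are solid. World frame = base frame: x ahead of the robot, y to its left, z up, the work surface at z = 0. Lengths are in mm, angles in rad, forces in N, time in s.
With the tool pointing down it reaches from about 400 to 900 mm from the base axis. Payload 5.6 kg.
Tool frame: the origin (TCP) lies midway between the tips of the shut fingers; the grasp point (between the pads) lies 19 mm behind it; z points along the fingers, y is the line along which they close (so a half turn about z gives the same grasp; the last joint's range is limited). The gripper opens to 92 mm and grips with 3 to 60 N. Pads are 20 mm wide; open, the fingers measure 128 mm over their backs; the gripper's body (75 mm by 189 mm) begins 69 mm behind the grasp point.
Start: joints at [-0.043, 0.468, -0.012, 1.603, 0.006, 1.071, -0.056], TCP at [650.007, -0.044, 214.592] pointing down, gripper open.
Joint ranges: [-2.53, 2.53], [-0.31, 2.02], [-1.57, 1.55], [0.28, 2.44], [-1.29, 4.43], [0.15, 1.84], [-2.92, 2.92]. Speed limits (rad/s): [2.57, 2.57, 3.14, 3.14, 3.14, 3.14, 3.14].

INTERFACE

Orientations are given as a rotation vector (axis times angle).
In Python, from cell import robot, grip, kin, viewer gives the robot as it stands. Calls block until the motion is done:
- robot.movep(position, orientation): joint-space move of the TCP to a pose.
- robot.servo_line(position, feed=150, rotation=None): straight line of the TCP; rotation=None keeps the orientation; feed is the mean speed in mm/s.
- robot.goto_joints(angles): joint-space move.
- grip(opening, newtons=None): opening from 0.0 (shut) to 1.0 (fully open); newtons is the grip in N (None keeps the last); returns when the fingers have stopped.
- robot.hold(seconds).
- kin.ik(position, orientation): joint angles nearest the present ones, or None.
- robot.observe(): the state.
- viewer.read_camera(name): name is "scene" or "side" or "wrist"; returns the picture (420x560x3 uint8, red, green, blue); there is no depth.
- viewer.camera_info(name): a dict with "camera_matrix" (3x3 intrinsics, pixels), "R" (3x3) and "t" (3): a world point X has camera coordinates R X + t. Camera axes: x right, y down, z forward; pixel columns grow to the right and rows downward; lengths in mm; the calibration is good to about 2 mm. A picture is of the moment at which its call begins: read the wrist's pose just before it. camera_info takes no time and is no camera call; for the wrist camera it gives the pose at the moment of the call.
A pose or a line that the arm cannot do raises robot.IKError and nothing moves.
- robot.job_done(): hands the job in; it is judged then, once.
Trained networks look in the newest picture that a camera, given by its name, has taken for a name from the list of things; names that differ only in an ending like _2 or _b are one class to them, and where a whole thing is asked for, a point or a joint stands for the part that bears it (a point fixed in the world has none). Each returns a list of dicts, best first, with "confidence" (0 to 1); they miss things now and then, are a little off and sometimes report something else, mostly with a low value. They report only what shows in the picture. A call takes as long as a camera call.
- viewer.silhouettes(name, camera): "mask" (420x560 bool, what is visible of it).
- viewer.pinpoint(name, camera): "at" ([x, y, z] in mm, in the coordinates of the camera as it stood for that picture, good to about 4 mm: a listed point, or the origin of a listed thing).
The state is a dict: "t": time; "joints": joint angles; "joint_velocities": joint speeds; "joint_torque": joint torques, N m; "tcp_pos": TCP position; "tcp_rot": TCP orientation; "contact_force": force on the tool from outside, world axes, zero at the start; "wrist_torque": the same for the moment, N m; "grip_width": opening from 0.0 (shut) to 1.0 (fully open); "grip_force": force on a finger pad.
Only numpy, scipy, OpenCV 4.12 (cv2) and the standard library are available. Lean on these libraries where they do the work, as an engineer would, in place of code of your own. Each camera call takes 0.05 s, during which the arm holds its last target. There are 200 camera calls.

## Working session

There is one attempt and no reset: what is moved stays moved. The work goes in short steps, each a Python script; the robot and the scene stay as the last script left them, time stands still between calls to the robot, and variables do not carry over. Pictures are saved under pics/ and viewed, at most 10 in all, crops included, and the job is handed in when it is done.

```bash
mkdir -p pics
cat > h.py <<'E'
import numpy as np, cv2
from cell import robot, grip, kin, viewer
def world(cam, p, info=None):
    i = info or viewer.camera_info(cam)
    return np.array(i["R"]).T @ (np.array(p) - np.array(i["t"]))
def find(names, cam):
    i = viewer.camera_info(cam); out = {}
    for n in names:
        r = [d for d in viewer.pinpoint(n, cam)][:2]
        out[n] = [(world(cam, d["at"], i).round(1), round(d["confidence"],2)) for d in r]
        print(cam, n, out[n])
    return out
def shot(cam, f):
    im = viewer.read_camera(cam); cv2.imwrite(f"pics/{f}.png", im[:,:,::-1]); return im
E
python3 - <<'E'
from h import *
print(robot.observe())
ims=[]
for c in ("scene","wrist"):
    ims.append(shot(c,c+"0"))
    find(["rocker_press","latch_top","bar_top","stop_top","tester","pack"],c)
viewer.read_camera("side"); find(["rocker_press","latch_top","bar_top","stop_top","tester"],"side")
print(robot.observe()["t"])
E
```

```text
{'t': 0.0, 'joints': array([-0.0430121 ,  0.46835688, -0.01163144,  1.60361986,  0.00600839,
        1.07136094, -0.05631509]), 'joint_velocities': array([-0.00013908, -0.00073235,  0.00156749, -0.00052486, -0.00030232,
        0.00087285,  0.001364  ]), 'joint_torque': array([-3.39112758e-04, -5.20573139e+01, -1.31628491e-02, -2.43752271e+01,
       -5.67366311e-02,  1.73054746e-02,  1.50106093e-04]), 'tcp_pos': array([ 6.49429125e+02, -4.65647332e-02,  2.13655074e+02]), 'tcp_rot': array([-2.22068690e+00, -2.22060383e+00,  2.02257379e-03]), 'contact_force': array([-0.0475008 ,  0.45667112, -0.07560769]), 'wrist_torque': array([-0.00469994,  0.00062111, -0.04793761]), 'grip_force': 0.0, 'grip_width': 0.9998249013462678}
scene rocker_press [(array([543.2, 146.7,  71. ]), 0.86)]
scene latch_top [(array([521.6,   2.3,  66.7]), 0.7)]
scene bar_top [(array([522.2,  74.8,  63.9]), 0.56)]
scene stop_top [(array([527.7, -70.3,  71. ]), 0.73)]
scene tester [(array([525.8,  36.1,  -3.5]), 0.61)]
scene pack [(array([ 525.7, -160. ,    0.7]), 0.71), (array([543.4, 146.4,  71.1]), 0.29)]
wrist rocker_press [(array([541.5, 146.1,  67. ]), 0.83)]
wrist latch_top [(array([528.3,   1.3,  66.4]), 0.84)]
wrist bar_top [(array([526.1,  77.5,  66. ]), 0.57)]
wrist stop_top [(array([529.1, -69. ,  70.9]), 0.72)]
wrist tester [(array([529.1,  41.3,   1.3]), 0.74), (array([ 5.335e+02, -1.646e+02,  2.000e-01]), 0.33)]
wrist pack [(array([ 526.7, -160.4,   -1. ]), 0.74)]
side rocker_press [(array([540.4, 149.1,  70.2]), 0.57)]
side latch_top []
side bar_top [(array([520. ,  81.2,  66.2]), 0.51), (array([622. , 107.3,  -2.1]), 0.37)]
side stop_top [(array([524.8, -69.6,  65.7]), 0.63), (array([ 6.220e+02,  1.091e+02, -1.000e-01]), 0.49)]
side tester []
1.0
```

View pics/scene0.png

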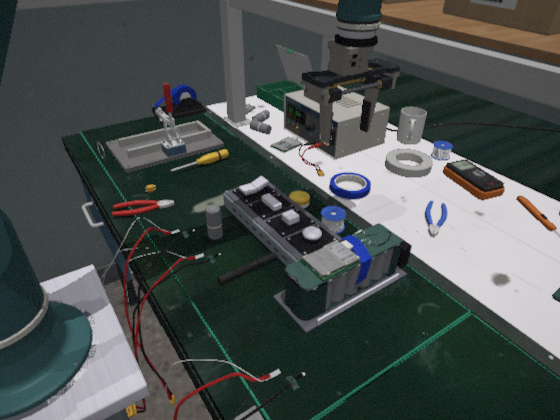

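View pics/wrist0.png

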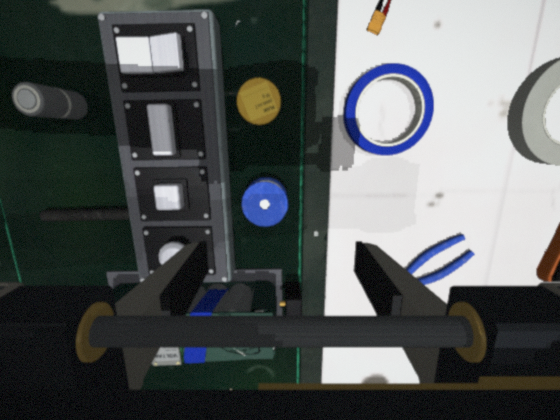

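The scene and wrist views agree. From left to right the controls are the rocker (wrist image ~(150,53), far half raised), the bar (~(161,128)), the latch (~(169,196)) and the stop (~(172,252)). The console is almost square to the world, with about 0.03 rad of yaw. I'll shut the gripper and press the rocker first, watching the force.

```bash
cat >> h.py <<'E'
ROT = np.array([-2.2214,-2.2214,0.])
def press(x, y, z0, z1, fmax, step=1.0, feed=25):
    """guarded straight descent; stops at z1 or at fmax newtons"""
    for z in np.arange(z0, z1-1e-6, -step):
        robot.servo_line([x,y,z], feed=feed)
        o = robot.observe(); f = o["contact_force"][2]
        print(round(z,1), o["tcp_pos"].round(1), round(f,1), round(o["t"],2))
        if abs(f) > fmax: break
E
python3 - <<'E'
from h import *
grip(0.0, 20)
robot.movep([546,147,110], ROT)
robot.servo_line([546,147,82], feed=100)
press(546,147,80,60,14,2)
robot.servo_line([546,147,110], feed=120)
shot("scene","scene1"); find(["rocker_press","latch_top","bar_top"],"scene")
shot("wrist","wrist1"); find(["rocker_press","latch_top","bar_top"],"wrist")
print(robot.observe()["t"])
a=cv2.imread("pics/scene1.png")[150:290,200:360]; b=cv2.imread("pics/wrist1.png")
cv2.imwrite("pics/c1.png", np.hstack([cv2.resize(a,(480,420)),cv2.resize(b,(320,420))]))
E
```

```text
80.0 [546.3 147.   80.4] -0.3 3.88
78.0 [545.9 147.   78. ] 0.5 4.12
76.0 [545.9 147.   75.8] -0.2 4.38
74.0 [546.2 147.1  74. ] 0.3 4.62
72.0 [546.4 147.   72.1] 1.6 4.88
70.0 [546.2 147.   70. ] 1.9 5.12
68.0 [545.8 147.   67.8] 1.1 5.38
66.0 [545.5 146.9  65.7] 1.6 5.62
64.0 [545.4 146.9  63.6] 0.1 5.88
62.0 [545.5 147.   63.2] 13.3 6.12
60.0 [545.5 147.   62.9] 27.6 6.38
scene rocker_press [(array([542.5, 147.4,  65.2]), 0.58)]
scene latch_top [(array([523.8,   0.6,  65.7]), 0.61)]
scene bar_top [(array([525.5,  78.3,  62.7]), 0.54)]
wrist rocker_press [(array([541. , 145. ,  58.3]), 0.8)]
wrist latch_top []
wrist bar_top []
7.3417
```

View pics/c1.png

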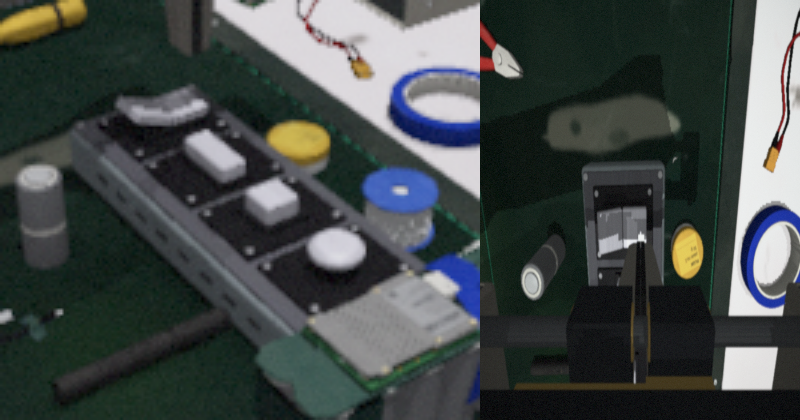

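In the scene crop the rocker (at ~(165,105)) now has its near half raised and its far half level. Contact hardened at z≈63, so it is fully on. Next are the latch and then the bar.

Run:
```python
from h import *
robot.servo_line([525,2,95], feed=150)
robot.servo_line([525,2,72], feed=80)
press(525,2,70,54,14,2)
robot.servo_line([525,2,95], feed=120)
robot.servo_line([525,2,160], feed=150)
shot("scene","scene2"); find(["latch_top","rocker_press","bar_top"],"scene")
shot("wrist","wrist2"); find(["latch_top","bar_top"],"wrist")
print(robot.observe()["t"])
a=cv2.imread("pics/scene2.png")[150:290,200:360]; b=cv2.imread("pics/wrist2.png")
cv2.imwrite("pics/c2.png", np.hstack([cv2.resize(a,(480,420)),cv2.resize(b,(320,420))]))
```

```text
70.0 [525.2   2.   70.2] 0.8 9.16
68.0 [525.   2.  68.] 0.5 9.41
66.0 [525.   2.  66.] 1.1 9.66
64.0 [525.    2.   63.9] 1.1 9.91
62.0 [525.    2.   61.8] 0.9 10.16
60.0 [525.    2.   59.8] -0.1 10.41
58.0 [525.    2.   58.4] 6.6 10.66
56.0 [525.1   2.   58.2] 23.0 10.91
scene latch_top [(array([527.5,   1.7,  59.6]), 0.69)]
scene rocker_press [(array([545.5, 148.7,  64.1]), 0.76)]
scene bar_top [(array([523.8,  75.2,  62.5]), 0.55)]
wrist latch_top [(array([526.9,   2.2,  53.6]), 0.81)]
wrist bar_top [(array([526.8,  75.1,  64.1]), 0.8)]
12.3167
```

View pics/c2.png

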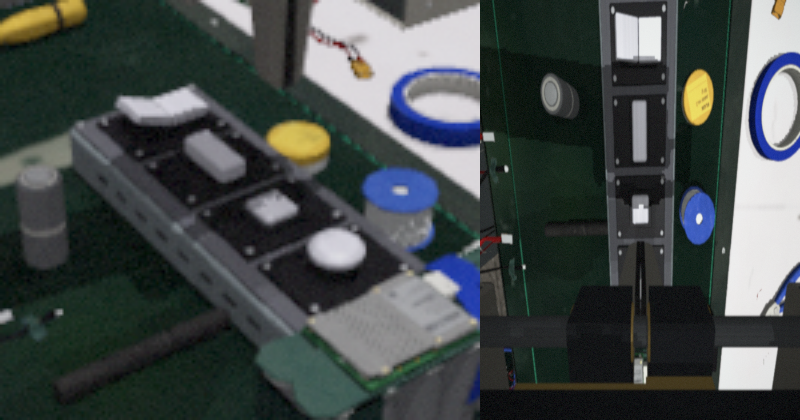

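In the scene crop the latch (at ~(272,208)) is flush with its collar and the rocker is still on. Next I'll press and hold the bar.

Run:
```python
from h import *
robot.servo_line([525,75.5,95], feed=150)
robot.servo_line([525,75.5,69], feed=80)
press(525,75.5,67,54,14,1)
robot.hold(0.8)
o=robot.observe(); print(o["tcp_pos"].round(1), o["contact_force"].round(1), o["t"])
shot("scene","scene3"); find(["rocker_press","latch_top","bar_top"],"scene")
a=cv2.imread("pics/scene3.png")[150:290,200:360]
cv2.imwrite("pics/c3.png", cv2.resize(a,(480,420)))
```

```text
67.0 [525.2  75.5  67.2] 0.2 13.84
66.0 [525.1  75.5  66.1] 1.0 14.09
65.0 [525.2  75.6  65.2] 1.5 14.34
64.0 [525.2  75.6  64.1] 2.0 14.59
63.0 [525.2  75.6  63.1] 3.4 14.84
62.0 [525.2  75.6  62.1] 3.5 15.09
61.0 [525.2  75.6  61.1] 3.3 15.34
60.0 [525.2  75.6  60.1] 4.7 15.59
59.0 [525.2  75.6  59.1] 4.9 15.84
58.0 [525.2  75.6  58.1] 4.9 16.09
57.0 [525.2  75.5  57.4] 7.6 16.34
56.0 [525.2  75.5  57.3] 16.8 16.59
[525.2  75.6  57.3] [-3.  -0.3 15.7] 17.3917
scene rocker_press [(array([545.9, 147.9,  61.9]), 0.54)]
scene latch_top [(array([524.1,   3.8,  59.7]), 0.63)]
scene bar_top [(array([522. ,  73.9,  50.2]), 0.51), (array([524. ,   2.1,  60. ]), 0.38)]
```

View pics/c3.png

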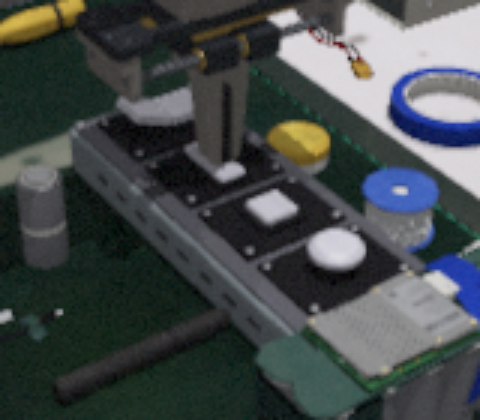

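The fingertips hold the bar (at ~(220,160)) fully down at about 16 N. The latch is down, the rocker is on, and nothing else has moved.

```bash
python3 -c "
from h import *
print(robot.job_done())"
```

```text
the job is handed in; nothing more can be done
None
```

I handed the job in at about 17.4 s: rocker on, latch down, and the fingertips still holding the test bar fully down at about 16 N; the stop button was not touched, and the last picture showed nothing else moved (the hand-in returned no verdict).

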